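# Lock the heater's block plate with the slot key

### The arm

A 6-joint arm with a two-finger parallel gripper is mounted at the origin on the work surface. World frame = base frame: x ahead of the robot, y to its left, z up, the work surface at z = 0. Lengths are in mm, angles in rad, forces in N, time in s.
With the tool pointing down it reaches from about 350 to 950 mm from the base axis. Payload 17.4 kg.
Tool frame: the origin (TCP) lies midway between the tips of the shut fingers; the grasp point (between the pads) lies 19 mm behind it (ctrl.tcp_to_grasp is the distance from the TCP to the grasp point, in mm); z points along the fingers, y is the line along which they close (so a half turn about z gives the same grasp; the last joint's range is limited). The gripper opens to 93 mm and grips with 3 to 60 N. Pads are 15 mm wide; open, the fingers measure 128 mm over their backs; the gripper's body (75 mm by 188 mm) begins 65 mm behind the grasp point.
Start: joints at [1.249, 0.116, 1.442, -0, 1.584, -0.038], TCP at [189.012, 648.002, 218.646] pointing down, gripper open.
Joint ranges: [-2.83, 2.83], [-0.83, 2.19], [0.07, 2.5], [-1.14, 4.28], [0.01, 3], [-2.97, 2.97]. Speed limits (rad/s): [1.89, 1.89, 2.22, 3.14, 3.14, 3.14].

### API

Orientations are given as [roll, pitch, yaw] about the fixed x, y, z axes, in that order (R = Rz(yaw) Ry(pitch) Rx(roll)).
In Python, from cell import sensors, imaging, sign_off, ctrl gives the robot as it stands.
- The arm moves only by the tool play_rows, never from a script. Its argument "plan" is a list of rows, each an object of numbers: "dx", "dy", "dz": the shift along the tool's x, y, z in m; "ax", "ay", "az": the turn, a rotation vector about the tool's x, y, z in degrees; "grip": the finger opening in m, from 0 to 0.093. In form: [{"dx": .., "dy": .., "dz": .., "ax": .., "ay": .., "az": .., "grip": ..}, ...]. A call has 1 to 12 rows; each row shifts and turns the commanded pose from where the row before left it, along the tool's axes as they then stand; what a row does not reach is not made up. A row lasts 1/10 s, in which the tool goes at most 50 mm and 8.59 degrees, less where a joint would pass 70% of its speed; a pose out of reach is approached as far as the arm can. A call is refused whole if a number of a shift passes 0.05 or a number of a turn 8.59, either way. A call with a gripper value outside its range is refused whole. The fingers move at their own pace and stop on an object; "force" is the grip in N (left out, the last holds). Time passes only in rows, so rows that do not move let the fingers close. It gives the time, the measured TCP pose, the force, the opening and the grip force at its end, in the units of the state.
- sensors.observe(): the state, without advancing time (a new reading comes with each control period).
- imaging.snapshot(name): name is "scene" or "top" or "wrist"; returns the picture (400x640x3 uint8, blue, green, red); there is no depth.
- imaging.get_calibration(name): a dict with "fx", "fy", "cx", "cy" (pixels), "distortion" ([k1, k2, p1, p2, k3] as OpenCV has them; the pictures are not rectified), "rvec" (rotation vector, rad) and "tvec" (3), from world to camera coordinates, as OpenCV has them. Camera axes: x right, y down, z forward; pixel columns grow to the right and rows downward; lengths in mm; the calibration is good to about 2 mm. A picture is of the moment at which its call begins: read the wrist's pose just before it. get_calibration takes no time and is no camera call; for the wrist camera it gives the pose at the moment of the call.
- sign_off(): hands the job in; it is judged then, once.
The state is a dict: "t": time; "joints": joint angles; "qd": joint speeds; "joint_torque": joint torques, N m; "tool_pos": TCP position; "ee_rot": TCP orientation; "wrist_force": force on the tool from outside, world axes, zero at the start; "wrist_torque": the same for the moment, N m; "finger_gap": opening from 0.0 (shut) to 1.0 (fully open); "finger_force": force on a finger pad.
Only numpy, scipy, OpenCV 4.12 (cv2) and the standard library are available. Lean on these libraries where they do the work, as an engineer would, in place of code of your own. Each camera call takes 0.05 s, during which the arm holds its last target. There are 200 camera calls.

### The job

The aluminium block plate on the heater's sloping top has been put back after cleaning, but its two captive screws are still loose. Take the slotted key from its stand, turn each screw clockwise with it until it is fully home against its stop, and put the key back upright in its stand. Do not touch the screws with the fingers, and leave the other things on the bench where they are.

Things in the scene. Friction and masses are not known exactly. Their poses are not given: they have to be found in the camera images.
- heater: White block heater, fixed to the bench, 170 (x) x 240 (y) mm, its origin under its middle on the bench, front face looking along its -x. Its top slopes at 20 degrees, low at the front (about 75 mm high at the front edge, 135 mm at the back edge), and carries the aluminium plate, 130 mm up the slope x 215 mm along the heater's y, with dark tube wells in the middle and a screw near each end.
- plate_mid (a point): Middle of the plate's upper face, 105 mm above the bench. Its axes are the heater's own (z vertical); the plate's outward normal leans 20 degrees from vertical towards the heater's -x.
- head_left (a point): Centre of the upper face of the steel screw head at the plate's +y end, 73 mm from plate_mid along the heater's y. Head 39 mm across, in a 46 mm round hole, face 1 mm proud of the plate. A straight slot, 8 mm wide, 8 mm deep, runs right across it, so a blade in it can slide lengthwise. The screw turns about the plate's normal. This point's axes are the heater's own, not the slot's.
- head_right (a point): The same for the screw at the plate's -y end.
- screw_left (a joint): Turn of the left screw in rad, clockwise seen looking down on the head: 0 loose, 1.8 fully home at a hard stop. It stays where left; takes about 0.12 N m to turn. The slot's direction is not measured: at 0 it lies within 0.45 rad, either way, of the line straight up the slope (heater's x), differently for each screw and each time, and turns with the screw. See it or feel for it.
- screw_right (a joint): The same for the right screw.
- stand: Grey key stand, fixed to the bench, block 85 x 85 x 55 mm high, a round vertical hole of 34 mm right through its middle. Origin under its middle on the bench.
- stand_hole0 (a point): Centre of the mouth of the stand's hole, 55 mm above the bench.
- key: Slotted key, loose, about 160 g, at the start upright in the stand. Origin at the middle of the blade's lower end, z up the key. From there up: blade 28 (x) x 5 (y) mm, to 12 mm; shank 20 mm across, to 50; collar 50 mm across, 50 to 58, resting on the stand's top; black flat handle 56 (x) x 14 (y) mm, 58 to 112, gripped across its 14 mm. Origin 5 mm above the bench in the stand; any yaw fits.
- key_collar (a point): On the key's axis at the underside of the collar, 50 mm above the blade's end.
- tube_rack: Bystander: clear rack with white tubes, fixed to the bench, 85 x 120 x 72 mm high. Origin under its middle.
- tip_box: Bystander: loose blue box with yellow top, 85 x 120 x 67 mm high. Origin under its middle.
- bottle_a: Bystander: loose white bottle, 54 mm across, 120 mm high. Origin under its middle.
- bottle_b: Bystander: a second bottle, the same.
- dishes: Bystander: two loose stacked clear dishes, 90 mm across, 29 mm high. Origin under the middle.
- pipette: Bystander: loose pipette lying along its y, 255 mm long, 30 mm wide, 22 mm high. Origin under the middle of its grey body.
Mind the look-alikes: they are no part of the job. Leave any red look-alike of the key alone. What is shaped like the stand but green is not meant.

How it is judged (in metres and radians):
On the way, in this order (a step that is already met when the one before it is completed fails the run):
1. one screw is turned home (value of joint any of screw_left, screw_right above 1.68 rad), for 0.1 s.
2. both screws are turned home (value of joint each of screw_left, screw_right above 1.68 rad), for 0.1 s.
At the end, for the whole second after the job is handed in: Both screws stand within 0.12 rad of their stops (joint above 1.68 of 1.8 rad), and the key rests released in its stand: the middle of the collar's underside within 10 mm of the hole's mouth, the key within 0.1 rad of upright and still (all of step 2 and distance between key_collar and stand_hole0 below 0.01 m and angle between key's own z axis and vertical below 0.1 rad and linear speed of key below 0.02 m/s); the robot touches nothing.
It fails at once if a finger touches a screw (contact force between the fingers and screw_left above 0.5 N or contact force between the fingers and screw_right above 0.5 N).
It fails at once if a bystander is pushed more than 30 mm away (distance of any of tip_box, bottle_a, bottle_b, dishes, pipette from where it was at the start of the episode above 0.03 m).
It also fails if it takes over 72 s, if anything falls off the work surface, if the arm or the gripper's body presses on something with over 40 N, if the wrist force passes 120 N, or if a joint passes its speed limit or range.

## Working session

There is one attempt and no reset: what is moved stays moved. The work goes in short steps, Python scripts to look and compute and a tool call to move; the robot and the scene stay as the last step left them, time stands still between calls to the robot, and variables do not carry over. Pictures are saved under pics/ and viewed, at most 10 in all, crops included, and the job is handed in when it is done.

Besides the shell and the picture viewer there is one more tool, called after "Call:" as name(argument=value, ...), one argument or row to a line, values as JSON. play_rows: Moves the arm, as the interface text tells. Its arguments: {"type":"object","properties":{"plan":{"type":"array"},"force":{"type":"number"}},"required":["plan"]}

```bash
mkdir -p pics; ls
python3 - <<'E'
from cell import sensors, imaging, ctrl
import cv2,numpy as np
print(sensors.observe(), ctrl.tcp_to_grasp)
a=imaging.snapshot("top");b=imaging.snapshot("scene")
cv2.imwrite("pics/top.png",a);cv2.imwrite("pics/scene.png",b)
for n in("top","scene","wrist"):print(n,imaging.get_calibration(n))
E
```

```text
pics
{'t': 0.0, 'joints': array([ 1.24920699e+00,  1.16481363e-01,  1.44224044e+00,  2.90070957e-06,
        1.58400419e+00, -3.77848626e-02]), 'qd': array([ 0.00073867, -0.00108861, -0.000295  , -0.00153051, -0.00212302,
        0.00022023]), 'joint_torque': array([-9.43719788e-04, -7.21242714e+01, -6.22630477e+01,  7.79241929e-02,
        2.34938564e-02, -8.50933634e-05]), 'tool_pos': array([188.942152  , 647.81108597, 217.92371565]), 'ee_rot': array([-3.14046024e+00, -4.57111622e-05,  2.85778819e+00]), 'wrist_force': array([-0.64961864, -0.74063234,  0.74679441]), 'wrist_torque': array([ 0.00860852,  0.01054833, -0.05119725]), 'finger_force': 0.0, 'finger_gap': 0.9993987464597437} 18.8
top {'fx': 378.9799214202406, 'fy': 378.9799214202406, 'cx': 319.6488810052971, 'cy': 198.330801627725, 'distortion': array([0.00279192, 0.        , 0.        , 0.        , 0.        ]), 'rvec': array([ 2.19859415, -2.15282005,  0.0763018 ]), 'tvec': array([  34.26480611,  516.72157922, 1141.07919389])}
scene {'fx': 425.8698924365659, 'fy': 425.8698924365659, 'cx': 311.5986337821849, 'cy': 196.15256951384256, 'distortion': array([0.0284879, 0.       , 0.       , 0.       , 0.       ]), 'rvec': array([ 2.18476439,  0.63261982, -0.26786386]), 'tvec': array([-471.87816254,  -92.11863345, 1557.82169808])}
wrist {'fx': 276.3656023594625, 'fy': 276.3656023594625, 'cx': 320.2460171456851, 'cy': 203.20064698922357, 'distortion': array([-0.04587883,  0.        ,  0.        ,  0.        ,  0.        ]), 'rvec': array([-2.31338385, -1.73346942, -0.2587811 ]), 'tvec': array([-674.97502697,  -32.53946514,  392.68204443])}
```

View pics/top.png

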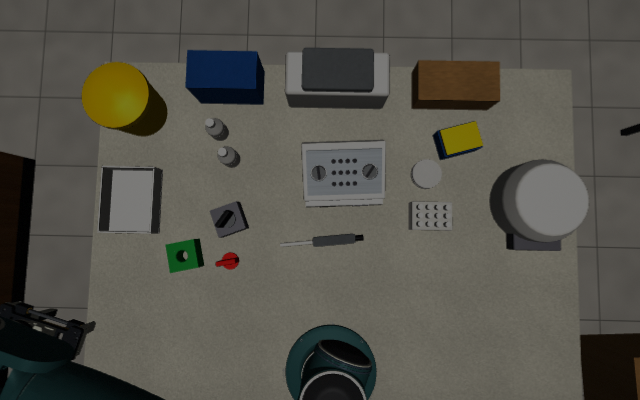

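View pics/scene.png

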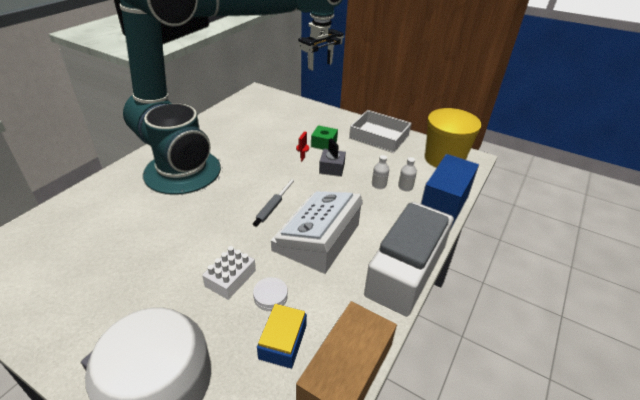

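The top view shows the stand with the black-handled key near px (229,219), the heater near (343,172) with screws at (318,172) and (370,171). The red key is at (229,261) and the green stand at (184,255). The scene view agrees.

```bash
cat > h.py <<'E'
import cv2,numpy as np
from cell import sensors, imaging
from scipy.spatial.transform import Rotation as R
def ray(c,uv):
    K=np.array([[c['fx'],0,c['cx']],[0,c['fy'],c['cy']],[0,0,1]])
    p=cv2.undistortPoints(np.array(uv,float).reshape(-1,1,2),K,np.array(c['distortion'])).reshape(-1,2)
    r=cv2.Rodrigues(np.array(c['rvec']))[0]
    o=-r.T@np.array(c['tvec']); d=np.c_[p,np.ones(len(p))]@r
    return o,d
def onplane(c,uv,p0,n):
    o,d=ray(c,uv); n=np.array(n,float)
    return o+d*(((np.array(p0)-o)@n)/(d@n))[:,None]
def onz(c,uv,z): return onplane(c,uv,[0,0,z],[0,0,1])
def proj(c,P):
    K=np.array([[c['fx'],0,c['cx']],[0,c['fy'],c['cy']],[0,0,1]])
    return cv2.projectPoints(np.array(P,float).reshape(-1,1,3),np.array(c['rvec']),np.array(c['tvec']),K,np.array(c['distortion']))[0].reshape(-1,2)
def tool():
    s=sensors.observe(); return np.array(s['tool_pos']),R.from_euler('xyz',s['ee_rot']),s
E
python3 - <<'E'
from h import *
a=cv2.imread("pics/top.png");c=imaging.get_calibration("top")
o=np.hstack([cv2.resize(a[130:218,295:393],None,fx=4,fy=4,interpolation=2),cv2.resize(a[190:278,160:258],None,fx=4,fy=4,interpolation=2)])
cv2.imwrite("pics/crop.png",o)
print(onz(c,[[343,172]],105),onz(c,[[318,172],[370,171]],105),onz(c,[[229,219],],55),onz(c,[[222,221],[233,213]],112))
E
```

```text
[[585.99435773 -20.87761805 105.        ]] [[584.56368025  50.55139746 105.        ]
 [590.4166373  -97.88762723 105.        ]] [[446.04928571 312.49115778  55.        ]] [[438.84757686 317.82507678 112.        ]
 [462.02468609 287.68348759 112.        ]]
```

View pics/crop.png

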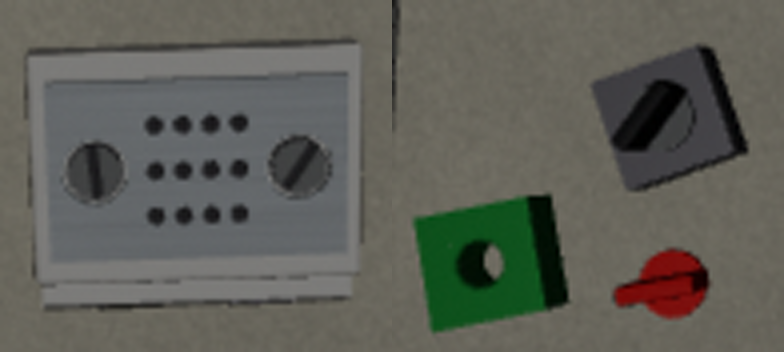

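The left crop shows the heater screws: left head at crop (95,173) with its slot near vertical, right head at (300,167) with its slot tilted. The right crop shows the stand, centred at crop (666,117), with the handle running diagonally from (625,140) to (672,92).

```bash
cat >> h.py <<'E'
def T(p,r): M=np.eye(4);M[:3,:3]=r.as_matrix();M[:3,3]=p;return M
def plan(Tt,n=None,T0=None):
    """n equal rows (constant screw) from the present pose to Tt"""
    from scipy.linalg import expm,logm
    if T0 is None: p,r,_=tool();T0=T(p,r)
    rel=np.linalg.inv(T0)@Tt
    ang=np.degrees(R.from_matrix(rel[:3,:3]).magnitude())
    n=n or int(max(np.ceil(ang/8),np.ceil(np.linalg.norm(rel[:3,3])/45),1))
    S=expm(np.real(logm(rel))/n)
    print(n,"rows d(m)",np.round(S[:3,3]/1000,4),"a",np.round(np.degrees(R.from_matrix(S[:3,:3]).as_rotvec()),2))
def down(yaw): # tool z down, tool x along yaw
    return R.from_euler('z',yaw)*R.from_euler('x',np.pi)
E
python3 - <<'E'
from h import *
c=imaging.get_calibration("top")
cp=lambda pts,ox,oy,sx=0:[[ (x-sx+.5)/4-.5+ox,(y+.5)/4-.5+oy] for x,y in pts]
st=onz(c,cp([(592,83),(700,45),(740,152),(632,190)],160,190,392),55);print("stand",st.mean(0))
hd=onz(c,cp([(621,140),(668,90)],160,190,392),112);d=hd[1]-hd[0];print("hyaw",np.arctan2(d[1],d[0]),np.linalg.norm(d),hd.mean(0))
n=[-np.sin(.349),0,np.cos(.349)]
# plate yaw from screws
h=onz(c,cp([(95,173),(300,167)],295,130),105);v=h[0]-h[1];print("heads",h,np.linalg.norm(v),"heater yaw",np.arctan2(-v[0],v[1]))
w=imaging.get_calibration("wrist");p,r,s=tool()
rw=R.from_rotvec(w['rvec']);cam=-rw.inv().apply(w['tvec'])
print("cam in tool",r.inv().apply(cam-p),"axis",r.inv().apply(rw.inv().apply([0,0,1])),"camx in tool",r.inv().apply(rw.inv().apply([1,0,0])))
E
```

```text
stand [446.12140727 315.11031925  55.        ]
hyaw -0.7237346834886941 47.87383893521763 [446.29652289 315.99901316 112.        ]
heads [[582.06234859  49.42464274 105.        ]
 [589.31466254 -96.8299321  105.        ]] 146.4342744058201 heater yaw 0.049546337708801076
cam in tool [  83.59706469    0.61926255 -165.95480363] axis [-2.93897160e-01 -6.12585546e-04  9.55836850e-01] camx in tool [-1.05142385e-03  9.99999397e-01  3.17600951e-04]
```

Run:
```python
from h import *
plan(T([446,315,220],down(2.418)))
```

```text
10 rows d(m) [-0.0385 -0.0177 -0.0002] a [-0.01  0.    2.52]
```

Call:
play_rows(
  plan=[
    {"dx":-0.0385,"dy":-0.0177,"az":2.52,"grip":0.06},
    {"dx":-0.0385,"dy":-0.0177,"az":2.52,"grip":0.06},
    {"dx":-0.0385,"dy":-0.0177,"az":2.52,"grip":0.06},
    {"dx":-0.0385,"dy":-0.0177,"az":2.52,"grip":0.06},
    {"dx":-0.0385,"dy":-0.0177,"az":2.52,"grip":0.06},
    {"dx":-0.0385,"dy":-0.0177,"az":2.52,"grip":0.06},
    {"dx":-0.0385,"dy":-0.0177,"az":2.52,"grip":0.06},
    {"dx":-0.0385,"dy":-0.0177,"az":2.52,"grip":0.06},
    {"dx":-0.0385,"dy":-0.0177,"az":2.52,"grip":0.06},
    {"dx":-0.0385,"dy":-0.0177,"az":2.52,"grip":0.06},
    {"grip":0.06},
    {"grip":0.06},
  ],
)

```text
invalid input at $.plan[0]: expected keys dx, dy, dz, ax, ay, az, grip
```

Run:
```python
from h import *
import pickle
p,r,s=tool();c=imaging.get_calibration("wrist");a=imaging.snapshot("wrist")
print(p,s['ee_rot'],s['t'],proj(c,[[446,315,112],[446,315,55],[446,315,63]]))
cv2.imwrite("pics/w1.png",a);pickle.dump(c,open("w1.pkl","wb"))
```

```text
[188.97211908 647.80671397 217.99130226] [-3.14049176e+00 -2.83319050e-05  2.85776867e+00] 0.1 [[151.69837091 424.57808148]
 [170.38362848 389.95396745]
 [167.98913659 394.37594874]]
```

View pics/w1.png

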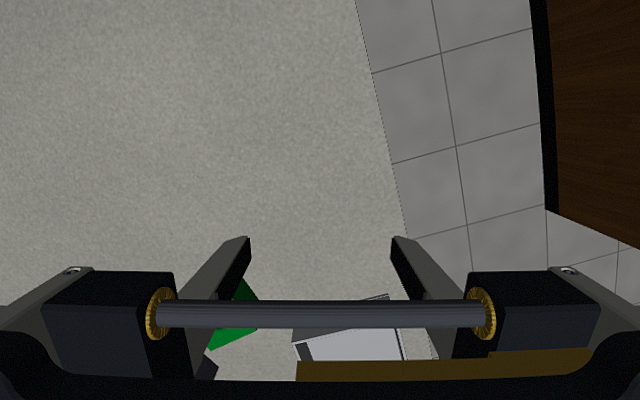

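The move was refused because every key has to be given. The wrist view is from the start pose, with the fingertips at about (248,238) and (392,238).

Call:
play_rows(
  plan=[
    {"dx":-0.0385,"dy":-0.0177,"dz":0,"ax":0,"ay":0,"az":2.52,"grip":0.06},
    {"dx":-0.0385,"dy":-0.0177,"dz":0,"ax":0,"ay":0,"az":2.52,"grip":0.06},
    {"dx":-0.0385,"dy":-0.0177,"dz":0,"ax":0,"ay":0,"az":2.52,"grip":0.06},
    {"dx":-0.0385,"dy":-0.0177,"dz":0,"ax":0,"ay":0,"az":2.52,"grip":0.06},
    {"dx":-0.0385,"dy":-0.0177,"dz":0,"ax":0,"ay":0,"az":2.52,"grip":0.06},
    {"dx":-0.0385,"dy":-0.0177,"dz":0,"ax":0,"ay":0,"az":2.52,"grip":0.06},
    {"dx":-0.0385,"dy":-0.0177,"dz":0,"ax":0,"ay":0,"az":2.52,"grip":0.06},
    {"dx":-0.0385,"dy":-0.0177,"dz":0,"ax":0,"ay":0,"az":2.52,"grip":0.06},
    {"dx":-0.0385,"dy":-0.0177,"dz":0,"ax":0,"ay":0,"az":2.52,"grip":0.06},
    {"dx":-0.0385,"dy":-0.0177,"dz":0,"ax":0,"ay":0,"az":2.52,"grip":0.06},
    {"dx":0,"dy":0,"dz":0,"ax":0,"ay":0,"az":0,"grip":0.06},
    {"dx":0,"dy":0,"dz":0,"ax":0,"ay":0,"az":0,"grip":0.06},
  ],
)

```text
t: 1.35
tool_pos: [446.4, 314.9, 218.6]
ee_rot: [3.141, -0.0, 2.416]
wrist_force: [-0.3, 0.4, -0.0]
finger_gap: 0.646
finger_force: 0.0
```

Run:
```python
from h import *
import pickle
p,r,s=tool();c=imaging.get_calibration("wrist");a=imaging.snapshot("wrist")
print(p,s['ee_rot'],s['t'],proj(c,[[446,315,112],[446,315,55],[446,315,63]]))
cv2.imwrite("pics/w2.png",a);pickle.dump(c,open("w2.pkl","wb"))
```

```text
[446.40847798 314.86003365 218.64161236] [ 3.14147452e+00 -1.67514015e-04  2.41646675e+00] 1.35 [[320.30409513 202.68777011]
 [320.31237355 189.13398211]
 [320.31137652 190.76747538]]
```

View pics/w2.png

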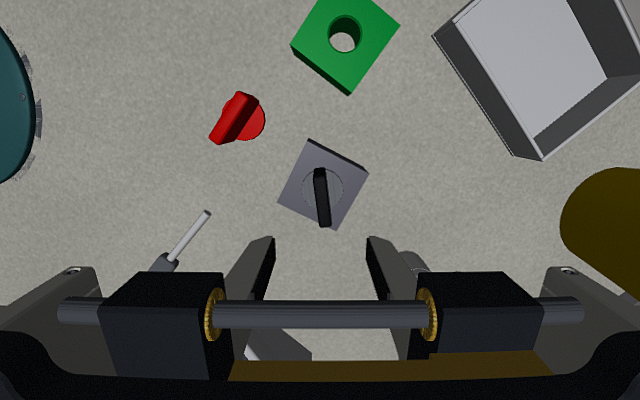

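The wrist view shows the grey stand with corners (308,139), (369,173), (333,231) and (277,202). The handle runs from (319,170) to (324,226), a few degrees off the tool's x axis.

Run:
```python
from h import *
import pickle
a=cv2.imread("pics/w2.png");c=pickle.load(open("w2.pkl","rb"))
m=(a.max(2)<60).astype(np.uint8);m[:, :285]=0;m[:,360:]=0;m[:160]=0;m[234:]=0
n,l,st,ce=cv2.connectedComponentsWithStats(m);k=1+st[1:,4].argmax();print(st[k],ce[k])
b=cv2.boxPoints(cv2.minAreaRect(cv2.findNonZero((l==k).astype(np.uint8))));print(b)
print("stand",onz(c,[(308,139),(369,173),(333,231),(277,202)],55).mean(0))
P=onz(c,b,112);print(P,P.mean(0))
for i in(0,1):
  d=P[i+1]-P[i];print(np.arctan2(d[1],d[0]),np.linalg.norm(d))
```

```text
[313 167  19  60 806] [321.71091811 197.05459057]
[[310.89236 168.13846]
 [324.67697 166.41537]
 [332.09238 225.73846]
 [318.30777 227.46155]]
stand [445.56315618 317.66855027  55.        ]
[[412.94124873 331.84737923 112.        ]
 [420.74559265 343.22955289 112.        ]
 [473.369576   307.38764264 112.        ]
 [465.14217429 295.16814302 112.        ]] [443.04964792 319.40817944 112.        ]
0.9697569438630579 13.800784802248765
-0.5979247645196757 63.67044961820728
```

Run:
```python
from h import *
plan(T([445,318,71],down(2.544)),5)
```

```text
5 rows d(m) [0.0005 0.0003 0.0295] a [-0.   -0.   -1.45]
```

Call:
play_rows(
  plan=[
    {"dx":0.0005,"dy":0.0003,"dz":0.0295,"ax":0,"ay":0,"az":-1.45,"grip":0.06},
    {"dx":0.0005,"dy":0.0003,"dz":0.0295,"ax":0,"ay":0,"az":-1.45,"grip":0.06},
    {"dx":0.0005,"dy":0.0003,"dz":0.0295,"ax":0,"ay":0,"az":-1.45,"grip":0.06},
    {"dx":0.0005,"dy":0.0003,"dz":0.0295,"ax":0,"ay":0,"az":-1.45,"grip":0.06},
    {"dx":0.0005,"dy":0.0003,"dz":0.0295,"ax":0,"ay":0,"az":-1.45,"grip":0.06},
    {"dx":0,"dy":0,"dz":0,"ax":0,"ay":0,"az":0,"grip":0.06},
    {"dx":0,"dy":0,"dz":0,"ax":0,"ay":0,"az":0,"grip":0.06},
  ],
)

```text
t: 2.1
tool_pos: [444.7, 319.0, 71.7]
ee_rot: [-3.141, -0.0, 2.545]
wrist_force: [-0.2, -0.1, 0.9]
finger_gap: 0.642
finger_force: 0.0
```

Call:
play_rows(
  plan=[
    {"dx":0,"dy":0,"dz":0,"ax":0,"ay":0,"az":0,"grip":0},
    {"dx":0,"dy":0,"dz":0,"ax":0,"ay":0,"az":0,"grip":0},
    {"dx":0,"dy":0,"dz":0,"ax":0,"ay":0,"az":0,"grip":0},
    {"dx":0,"dy":0,"dz":0,"ax":0,"ay":0,"az":0,"grip":0},
    {"dx":0,"dy":0,"dz":0,"ax":0,"ay":0,"az":0,"grip":0},
    {"dx":0,"dy":0,"dz":0,"ax":0,"ay":0,"az":0,"grip":0},
    {"dx":0,"dy":0,"dz":0,"ax":0,"ay":0,"az":0,"grip":0},
    {"dx":0,"dy":0,"dz":0,"ax":0,"ay":0,"az":0,"grip":0},
  ],
  force=50,
)

```text
t: 2.9
tool_pos: [445.1, 318.1, 71.2]
ee_rot: [-3.142, -0.0, 2.544]
wrist_force: [-0.0, -1.1, 1.0]
finger_gap: 0.151
finger_force: 50.0
```

```bash
cat >> h.py <<'E'
PSI=0.0495
def axes(psi=None):
    psi=PSI if psi is None else psi
    z=R.from_euler('z',psi);a=np.radians(20)
    u=z.apply([np.cos(a),0,np.sin(a)]);n=z.apply([-np.sin(a),0,np.cos(a)]);y=z.apply([0,1,0])
    return u,y,n
def key_rot(th,psi=None):
    """tool z=-n, tool x along the slot, th=slot angle from u towards y, pointing down the slope"""
    u,y,n=axes(psi);x=-(np.cos(th)*u+np.sin(th)*y)
    return R.from_matrix(np.c_[x,np.cross(-n,x),-n])
HL=np.array([582,49.4,106.]);HR=np.array([589.3,-96.8,106.])
E
python3 - <<'E'
from h import *
c=imaging.get_calibration("top");u,y,n=axes()
cp=lambda pts,ox,oy,sx=0:[[ (x-sx+.5)/4-.5+ox,(y+.5)/4-.5+oy] for x,y in pts]
for H,l in((HL,[(98,198),(92,148)]),(HR,[(280,190),(320,142)])):
    P=onplane(c,cp(l,295,130),H,n);d=P[1]-P[0];print("slot",np.arctan2(d@y,d@u),np.linalg.norm(d),P.mean(0))
p,r,s=tool();T0=T(p+[0,0,150],r)
plan(T(HL+40*u+110*n,key_rot(0)),None,T0)
plan(T(HL+40*u+110*n,key_rot(0)),12,T0)
E
```

```text
slot 0.08690825518836781 36.60707623547993 [581.84255927  49.39860753 105.94274137]
slot -0.694686717605228 44.24688224612539 [589.77703459 -96.61991495 106.1766569 ]
7 rows d(m) [-0.0311 -0.0308  0.0038] a [-0.92 -2.76 -5.24]
12 rows d(m) [-0.0178 -0.0183  0.0024] a [-0.54 -1.61 -3.06]
```

Call:
play_rows(
  plan=[
    {"dx":0,"dy":0,"dz":-0.03,"ax":0,"ay":0,"az":0,"grip":0},
    {"dx":0,"dy":0,"dz":-0.03,"ax":0,"ay":0,"az":0,"grip":0},
    {"dx":0,"dy":0,"dz":-0.03,"ax":0,"ay":0,"az":0,"grip":0},
    {"dx":0,"dy":0,"dz":-0.03,"ax":0,"ay":0,"az":0,"grip":0},
    {"dx":0,"dy":0,"dz":-0.03,"ax":0,"ay":0,"az":0,"grip":0},
  ],
)

```text
t: 3.4
tool_pos: [444.9, 318.0, 222.1]
ee_rot: [-3.141, -0.0, 2.544]
wrist_force: [0.7, -0.1, -1.3]
finger_gap: 0.145
finger_force: 50.0
```

Call:
play_rows(
  plan=[
    {"dx":-0.0178,"dy":-0.0183,"dz":0.0024,"ax":-0.54,"ay":-1.61,"az":-3.06,"grip":0},
    {"dx":-0.0178,"dy":-0.0183,"dz":0.0024,"ax":-0.54,"ay":-1.61,"az":-3.06,"grip":0},
    {"dx":-0.0178,"dy":-0.0183,"dz":0.0024,"ax":-0.54,"ay":-1.61,"az":-3.06,"grip":0},
    {"dx":-0.0178,"dy":-0.0183,"dz":0.0024,"ax":-0.54,"ay":-1.61,"az":-3.06,"grip":0},
    {"dx":-0.0178,"dy":-0.0183,"dz":0.0024,"ax":-0.54,"ay":-1.61,"az":-3.06,"grip":0},
    {"dx":-0.0178,"dy":-0.0183,"dz":0.0024,"ax":-0.54,"ay":-1.61,"az":-3.06,"grip":0},
    {"dx":-0.0178,"dy":-0.0183,"dz":0.0024,"ax":-0.54,"ay":-1.61,"az":-3.06,"grip":0},
    {"dx":-0.0178,"dy":-0.0183,"dz":0.0024,"ax":-0.54,"ay":-1.61,"az":-3.06,"grip":0},
    {"dx":-0.0178,"dy":-0.0183,"dz":0.0024,"ax":-0.54,"ay":-1.61,"az":-3.06,"grip":0},
    {"dx":-0.0178,"dy":-0.0183,"dz":0.0024,"ax":-0.54,"ay":-1.61,"az":-3.06,"grip":0},
    {"dx":-0.0178,"dy":-0.0183,"dz":0.0024,"ax":-0.54,"ay":-1.61,"az":-3.06,"grip":0},
    {"dx":-0.0178,"dy":-0.0183,"dz":0.0024,"ax":-0.54,"ay":-1.61,"az":-3.06,"grip":0},
  ],
)

```text
t: 4.6
tool_pos: [582.8, 48.5, 222.4]
ee_rot: [-3.141, 0.35, -3.089]
wrist_force: [0.0, 0.4, -1.6]
finger_gap: 0.148
finger_force: 50.0
```

Call:
play_rows(
  plan=[
    {"dx":0,"dy":0,"dz":0,"ax":0,"ay":0,"az":0,"grip":0},
    {"dx":0,"dy":0,"dz":0,"ax":0,"ay":0,"az":0,"grip":0},
    {"dx":0,"dy":0,"dz":0,"ax":0,"ay":0,"az":0,"grip":0},
  ],
)

```text
t: 4.9
tool_pos: [582.1, 49.9, 222.3]
ee_rot: [3.141, 0.349, -3.092]
wrist_force: [0.2, -0.5, -1.9]
finger_gap: 0.152
finger_force: 50.0
```

Run:
```python
from h import *
import pickle
p,r,s=tool();c=imaging.get_calibration("wrist");a=imaging.snapshot("wrist")
u,y,n=axes()
print(p,s['ee_rot'],s['finger_gap'],s['joints'],proj(c,[HL,HR,p+r.apply([0,0,66])]),r.inv().apply(-n))
cv2.imwrite("pics/w3.png",a);pickle.dump(c,open("w3.pkl","wb"))
```

```text
[582.10464923  49.94145896 222.33570942] [ 3.14132318  0.34867186 -3.09155041] 0.15193637963377232 [ 0.04000981 -0.3129291   1.86291732  0.00390497  1.2429536  -1.58148254] [[318.87363438 163.70531156]
 [174.5255417  164.32106716]
 [319.34732187 215.8884216 ]] [-3.93941177e-04 -4.54932145e-04  9.99999819e-01]
```

View pics/w3.png

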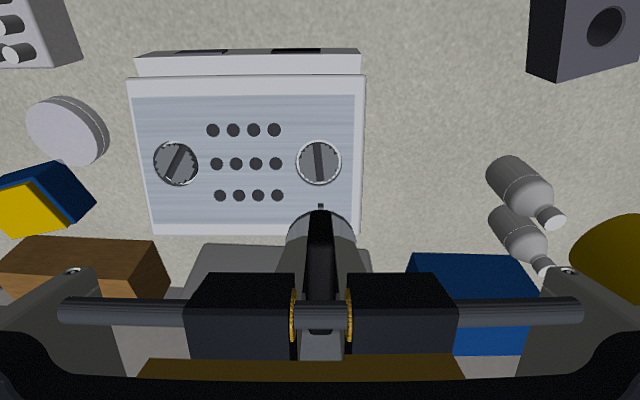

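The wrist view shows the left head at about (319,163), its slot near vertical, and the right head at about (176,163), its slot tilted. The blade tip is at about (320,206).

Run:
```python
from h import *
import pickle
a=cv2.imread("pics/w3.png");c=pickle.load(open("w3.pkl","rb"));g=cv2.cvtColor(a,6)
u,y,n=axes()
for nm,H,(cx,cy) in(("L",HL,(319,163)),("R",HR,(176,163))):
    yy,xx=np.mgrid[:400,:640];rr=np.hypot(xx-cx,yy-cy)
    # head disc: darker than plate
    plate=np.median(g[(rr>27)&(rr<30)]);head=np.median(g[rr<15])
    t=(plate+head)/2
    m=((g<t)&(rr<27)).astype(np.uint8);m=cv2.morphologyEx(m,cv2.MORPH_CLOSE,np.ones((5,5)))
    cn=max(cv2.findContours(m,0,1)[0],key=cv2.contourArea);e=cv2.fitEllipse(cv2.convexHull(cn))
    C=onplane(c,[e[0]],H,n)[0]
    d=(g<head*.75)&(np.hypot(xx-e[0][0],yy-e[0][1])<15)
    pts=np.argwhere(d)[:,::-1].astype(float);P=onplane(c,pts,H,n);q=np.c_[(P-C)@u,(P-C)@y]
    w,v=np.linalg.eigh(np.cov(q.T));ax=v[:,1]*np.sign(v[0,1])
    print(nm,plate,head,"ellipse",e,"C",C,"slot th",np.arctan2(ax[1],ax[0]),"offset",q.mean(0),"sd",np.sqrt(w),len(pts))
# plate yaw: top edge wells
```

```text
L 160.0 111.0 ellipse ((318.1729736328125, 163.72853088378906), (43.8139533996582, 46.900150299072266), 95.01555633544922) C [582.05630004  48.700952   106.00787716] slot th 0.1078743711218681 offset [-0.1168928   0.00783639] sd [2.30057406 8.61992836] 237
R 159.0 110.0 ellipse ((175.2006072998047, 163.45584106445312), (42.428428649902344, 48.718544006347656), 134.56991577148438) C [588.43773859 -96.00795128 105.70081107] slot th -0.6012871136133963 offset [-0.11433773 -0.82366763] sd [2.33733746 9.28862358] 248
```

Run:
```python
from h import *
import pickle
a=cv2.imread("pics/w3.png");g=cv2.cvtColor(a,6);c=pickle.load(open("w3.pkl","rb"))
print(g[200:216:1,306:336])
p,r,s=tool();print(proj(c,[p+r.apply([x,yy,66]) for x,yy in((14,-2.5),(14,2.5),(14,0),(0,0))]), proj(c,[p+r.apply([14,yy,54]) for yy in(-2.5,2.5)]))
```

```text
[[160 159 159 160 160 160 160 161 160 160 162 162 160 160 163 161 162 161
  162 162 161 161 160 161 161 161 161 160 161 160]
 [162 163 162 162 161 160 161 160 161 161 163 161 167 166 165 165 166 163
  162 161 159 160 158 161 160 160 160 159 161 159]
 [165 165 164 164 164 163 163 164 163 163 166 163 154 156 158 157 158 161
  166 161 164 163 163 164 162 163 162 162 163 163]
 [165 165 165 165 164 165 165 164 164 165 169 155  78  86  90  87  94 134
  170 166 162 166 165 166 165 164 164 164 164 162]
 [163 164 163 163 162 162 164 163 163 166 168 157  20  31  35  36  35  96
  174 164 164 162 163 163 164 162 163 162 164 163]
 [161 161 160 160 159 161 160 160 160 160 167 156  27  40  43  40  31  89
  174 164 161 160 161 161 160 161 160 159 159 161]
 [159 158 159 158 159 159 159 161 159 159 166 153  33  43  48  47  39  87
  171 161 160 160 160 160 160 159 161 159 160 160]
 [163 160 160 162 163 162 162 163 162 163 166 158  70  82  83  83  75 107
  171 163 163 161 160 163 160 161 162 161 161 164]
 [164 164 164 164 164 165 167 168 170 172 176 168 116 123 115 120 119 133
  181 171 170 169 168 166 
[... 376 characters left out ...]
60  99 120 127 161 172]
 [144  76  27  35  33   1   0   5   1   5   0   8   2   2   0   8   5   6
    3  11   5   3   0   0  24  38  32  50 111 158]
 [ 20  36  38  40  24   0   5   5   1  11   3  14   2   4  16  11   0   4
    1   3  12   6  12   0  17  42  39  32  29  44]
 [ 41  52  62  63   9   1   9   1   3   4   0   8   9  16   3   3   6   4
    0   8   5   8   9   1  11  40  70  59  42  32]
 [ 66  91 105 106  12   0   8   6   1   2   8   2   1   5  13   6   8   7
    9   1   2   4   3   7   7  63 116 105  79  55]]
[[316.66972818 200.99963655]
 [322.37107067 200.99317328]
 [319.52035435 200.9963942 ]
 [319.55476461 216.03816491]] [[316.48068551 205.10623589]
 [322.46528408 205.09957783]]
```

```bash
cat >> h.py <<'E'
u_,y_,n_=axes()
SL=(np.array([582.06,48.7,106.]),.108)
SR=(np.array([588.44,-96.01,105.7])-.11*u_-.82*y_,-.60)
B=np.array([-1.5,.6,66.])
def at(S,gap,turn=0):
    r=key_rot(S[1]+turn);return T(S[0]-r.apply(B+[0,0,gap]),r)
E
python3 - <<'E'
from h import *
plan(at(SL,4),6);plan(at(SL,-7),4,at(SL,4))
E
```

```text
6 rows d(m) [ 0.0069 -0.      0.0066] a [ 0.01 -0.   -1.02]
4 rows d(m) [ 0.     -0.      0.0027] a [-0. -0.  0.]
```

Call:
play_rows(
  plan=[
    {"dx":0.0069,"dy":0,"dz":0.0066,"ax":0,"ay":0,"az":-1.02,"grip":0},
    {"dx":0.0069,"dy":0,"dz":0.0066,"ax":0,"ay":0,"az":-1.02,"grip":0},
    {"dx":0.0069,"dy":0,"dz":0.0066,"ax":0,"ay":0,"az":-1.02,"grip":0},
    {"dx":0.0069,"dy":0,"dz":0.0066,"ax":0,"ay":0,"az":-1.02,"grip":0},
    {"dx":0.0069,"dy":0,"dz":0.0066,"ax":0,"ay":0,"az":-1.02,"grip":0},
    {"dx":0.0069,"dy":0,"dz":0.0066,"ax":0,"ay":0,"az":-1.02,"grip":0},
    {"dx":0,"dy":0,"dz":0,"ax":0,"ay":0,"az":0,"grip":0},
    {"dx":0,"dy":0,"dz":0,"ax":0,"ay":0,"az":0,"grip":0},
    {"dx":0,"dy":0,"dz":0,"ax":0,"ay":0,"az":0,"grip":0},
  ],
  force=60,
)

```text
t: 5.85
tool_pos: [557.7, 46.4, 171.8]
ee_rot: [-3.103, 0.348, -2.978]
wrist_force: [-0.1, -0.0, -2.0]
finger_gap: 0.146
finger_force: 60.0
```

Call:
play_rows(
  plan=[
    {"dx":0,"dy":0,"dz":0.002,"ax":0,"ay":0,"az":0,"grip":0},
    {"dx":0,"dy":0,"dz":0.002,"ax":0,"ay":0,"az":0,"grip":0},
    {"dx":0,"dy":0,"dz":0.002,"ax":0,"ay":0,"az":0,"grip":0},
    {"dx":0,"dy":0,"dz":0,"ax":0,"ay":0,"az":0,"grip":0},
    {"dx":0,"dy":0,"dz":0,"ax":0,"ay":0,"az":0,"grip":0},
  ],
)

```text
t: 6.35
tool_pos: [559.4, 46.5, 165.5]
ee_rot: [-3.103, 0.347, -2.977]
wrist_force: [0.7, 0.2, -1.8]
finger_gap: 0.147
finger_force: 60.0
```

Run:
```python
from h import *
p,r,s=tool();print(r.inv().apply(s['wrist_force']),s['wrist_torque'],p,[np.round(np.linalg.inv(at(SL,-g))[:3]@np.r_[p,1],2) for g in(2,)])
a=imaging.snapshot("wrist");cv2.imwrite("pics/w4.png",cv2.resize(a[100:260,220:420],None,fx=4,fy=3.75))
```

```text
[-0.06653523  0.12225954  1.93239949] [ 0.02880433  0.32024592 -0.00799951] [559.39051685  46.48271627 165.51227002] [array([-0.36, -0.38,  0.3 ])]
```

Call:
play_rows(
  plan=[
    {"dx":0,"dy":0.0003,"dz":0.002,"ax":0,"ay":0,"az":0,"grip":0},
    {"dx":0,"dy":0,"dz":0.0015,"ax":0,"ay":0,"az":0,"grip":0},
    {"dx":0,"dy":0,"dz":0.001,"ax":0,"ay":0,"az":0,"grip":0},
    {"dx":0,"dy":0,"dz":0,"ax":0,"ay":0,"az":0,"grip":0},
    {"dx":0,"dy":0,"dz":0,"ax":0,"ay":0,"az":0,"grip":0},
  ],
)

```text
t: 6.9
tool_pos: [560.9, 46.8, 161.3]
ee_rot: [-3.103, 0.347, -2.977]
wrist_force: [0.7, 0.5, -2.5]
finger_gap: 0.148
finger_force: 60.0
```

Run:
```python
from h import *
p,r,s=tool();print(r.inv().apply(s['wrist_force']),r.inv().apply(s['wrist_torque']),p,[np.round(np.linalg.inv(at(SL,0))[:3]@np.r_[p,1],2) for g in(2,)])
a=imaging.snapshot("wrist");cv2.imwrite("pics/w5.png",cv2.resize(a[100:260,220:420],None,fx=4,fy=3.75))
```

```text
[0.11145619 0.46653472 2.61025363] [-0.04573019  0.24832531  0.01702527] [560.87710484  46.84513345 161.34335792] [array([-0.38, -0.09,  6.73])]
```

View pics/w5.png

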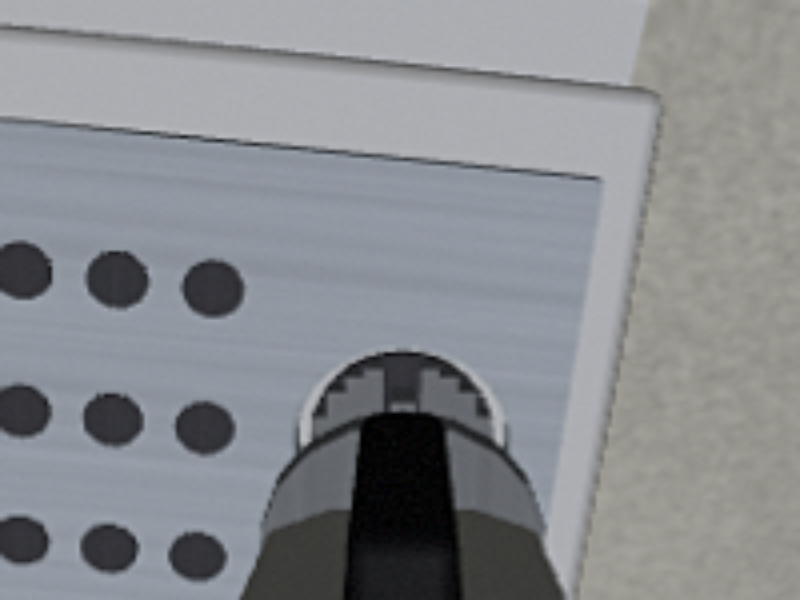

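The blade sits in the left slot: the slot shows on the blade's line at crop (402,380) and there is no contact force. Now I'll turn it clockwise, about +z of the tool.

Call:
play_rows(
  plan=[
    {"dx":0.0001,"dy":0.0002,"dz":0,"ax":0,"ay":0,"az":8,"grip":0},
    {"dx":0.0001,"dy":0.0002,"dz":0,"ax":0,"ay":0,"az":8,"grip":0},
    {"dx":0.0001,"dy":0.0002,"dz":0,"ax":0,"ay":0,"az":8,"grip":0},
    {"dx":0.0001,"dy":0.0002,"dz":0,"ax":0,"ay":0,"az":8,"grip":0},
    {"dx":0,"dy":0,"dz":0,"ax":0,"ay":0,"az":0,"grip":0},
  ],
)

```text
t: 7.45
tool_pos: [560.7, 47.6, 161.5]
ee_rot: [2.983, 0.313, 2.713]
wrist_force: [0.4, 0.5, -0.7]
finger_gap: 0.148
finger_force: 60.0
```

```bash
cat > chk.py <<'E'
from h import *
import sys
S=SL if sys.argv[1]=='L' else SR
p,r,s=tool();M=np.linalg.inv(at(S,0))@T(p,r)
v=R.from_matrix(M[:3,:3]).as_rotvec()
print("F",np.round(r.inv().apply(s['wrist_force']),2),"M",np.round(r.inv().apply(s['wrist_torque']),3),"turned",np.round(v,3),"B shift",np.round(M[:3]@np.r_[B,1]-B,2),"gap",s['finger_gap'],"j6",s['joints'][5],"t",s['t'])
E
python3 chk.py L
```

```text
F [0.04 0.5  0.86] M [ 0.055  0.06  -0.029] turned [-0.    -0.001  0.561] B shift [-0.57 -0.18  6.56] gap 0.14810854070750576 j6 -1.1312411156028823 t 7.45
```

Call:
play_rows(
  plan=[
    {"dx":0.0001,"dy":0.0002,"dz":0,"ax":0,"ay":0,"az":8,"grip":0},
    {"dx":0.0001,"dy":0.0002,"dz":0,"ax":0,"ay":0,"az":8,"grip":0},
    {"dx":0.0001,"dy":0.0002,"dz":0,"ax":0,"ay":0,"az":8,"grip":0},
    {"dx":0.0001,"dy":0.0002,"dz":0,"ax":0,"ay":0,"az":8,"grip":0},
    {"dx":0.0001,"dy":0.0002,"dz":0,"ax":0,"ay":0,"az":8,"grip":0},
    {"dx":0.0001,"dy":0.0002,"dz":0,"ax":0,"ay":0,"az":8,"grip":0},
    {"dx":0.0001,"dy":0.0002,"dz":0,"ax":0,"ay":0,"az":8,"grip":0},
  ],
)

```text
t: 8.15
tool_pos: [561.7, 48.8, 162.0]
ee_rot: [2.793, 0.049, 1.754]
wrist_force: [6.1, -1.5, -3.1]
finger_gap: 0.15
finger_force: 60.0
```

```bash
python3 chk.py L
```

```text
F [-2.42  4.29  5.  ] M [-0.97  -0.872 -0.12 ] turned [-1.000e-03 -2.000e-03  1.537e+00] B shift [-0.95 -0.37  6.42] gap 0.15047738436231647 j6 -0.15244474316333836 t 8.15
```

Call:
play_rows(
  plan=[
    {"dx":0.0001,"dy":0.0002,"dz":0,"ax":0,"ay":0,"az":8,"grip":0},
    {"dx":0,"dy":0,"dz":0,"ax":0,"ay":0,"az":5,"grip":0},
    {"dx":0,"dy":0,"dz":0,"ax":0,"ay":0,"az":4,"grip":0},
    {"dx":0,"dy":0,"dz":0,"ax":0,"ay":0,"az":0,"grip":0},
  ],
)

```text
t: 8.55
tool_pos: [562.1, 48.9, 162.2]
ee_rot: [2.793, -0.051, 1.478]
wrist_force: [8.1, -1.8, -3.4]
finger_gap: 0.146
finger_force: 60.0
```

```bash
python3 chk.py L
```

```text
F [-1.2   6.57  5.91] M [-1.536 -0.527 -0.328] turned [-0.002 -0.003  1.83 ] B shift [-0.98 -0.57  6.34] gap 0.14592883232719925 j6 0.14133656302177067 t 8.55
```

Call:
play_rows(
  plan=[
    {"dx":0,"dy":0,"dz":0,"ax":0,"ay":0,"az":3,"grip":0},
    {"dx":0,"dy":0,"dz":0,"ax":0,"ay":0,"az":3,"grip":0},
    {"dx":0,"dy":0,"dz":0,"ax":0,"ay":0,"az":0,"grip":0},
  ],
)

```text
t: 8.85
tool_pos: [562.1, 48.9, 162.2]
ee_rot: [2.8, -0.086, 1.381]
wrist_force: [10.0, -1.0, -3.3]
finger_gap: 0.148
finger_force: 61.2
```

```bash
python3 chk.py L
```

```text
F [0.59 8.28 6.56] M [-1.675 -0.321 -1.125] turned [-0.002 -0.003  1.933] B shift [-0.85 -0.6   6.34] gap 0.14839425982735224 j6 0.24472842766614877 t 8.85
```

Run:
```python
from h import *
p,r,s=tool();T0=T(p,r)@T([0,0,-48],R.from_euler('z',-6,degrees=True))
k=key_rot(-.6);x=k.as_matrix()[:,0]
plan(T(SR[0]-40*x+110*n_,k),12,T0)
```

```text
12 rows d(m) [-0.0149 -0.0027 -0.0002] a [ 0.01  0.01 -5.35]
```

Call:
play_rows(
  plan=[
    {"dx":0,"dy":0,"dz":0,"ax":0,"ay":0,"az":-3,"grip":0},
    {"dx":0,"dy":0,"dz":0,"ax":0,"ay":0,"az":-3,"grip":0},
    {"dx":0,"dy":0,"dz":-0.004,"ax":0,"ay":0,"az":0,"grip":0},
    {"dx":0,"dy":0,"dz":-0.012,"ax":0,"ay":0,"az":0,"grip":0},
    {"dx":0,"dy":0,"dz":-0.016,"ax":0,"ay":0,"az":0,"grip":0},
    {"dx":0,"dy":0,"dz":-0.016,"ax":0,"ay":0,"az":0,"grip":0},
  ],
)

```text
t: 9.45
tool_pos: [544.3, 48.4, 208.0]
ee_rot: [2.796, -0.052, 1.477]
wrist_force: [-0.7, -0.2, -2.1]
finger_gap: 0.149
finger_force: 60.0
```

Call:
play_rows(
  plan=[
    {"dx":-0.0149,"dy":-0.0027,"dz":-0.0002,"ax":0,"ay":0,"az":-5.35,"grip":0},
    {"dx":-0.0149,"dy":-0.0027,"dz":-0.0002,"ax":0,"ay":0,"az":-5.35,"grip":0},
    {"dx":-0.0149,"dy":-0.0027,"dz":-0.0002,"ax":0,"ay":0,"az":-5.35,"grip":0},
    {"dx":-0.0149,"dy":-0.0027,"dz":-0.0002,"ax":0,"ay":0,"az":-5.35,"grip":0},
    {"dx":-0.0149,"dy":-0.0027,"dz":-0.0002,"ax":0,"ay":0,"az":-5.35,"grip":0},
    {"dx":-0.0149,"dy":-0.0027,"dz":-0.0002,"ax":0,"ay":0,"az":-5.35,"grip":0},
    {"dx":-0.0149,"dy":-0.0027,"dz":-0.0002,"ax":0,"ay":0,"az":-5.35,"grip":0},
    {"dx":-0.0149,"dy":-0.0027,"dz":-0.0002,"ax":0,"ay":0,"az":-5.35,"grip":0},
    {"dx":-0.0149,"dy":-0.0027,"dz":-0.0002,"ax":0,"ay":0,"az":-5.35,"grip":0},
    {"dx":-0.0149,"dy":-0.0027,"dz":-0.0002,"ax":0,"ay":0,"az":-5.35,"grip":0},
    {"dx":-0.0149,"dy":-0.0027,"dz":-0.0002,"ax":0,"ay":0,"az":-5.35,"grip":0},
    {"dx":-0.0149,"dy":-0.0027,"dz":-0.0002,"ax":0,"ay":0,"az":-5.35,"grip":0},
  ],
)

```text
t: 10.65
tool_pos: [581.4, -120.2, 220.8]
ee_rot: [2.939, 0.287, 2.563]
wrist_force: [0.5, 0.9, -1.0]
finger_gap: 0.146
finger_force: 60.0
```

Call:
play_rows(
  plan=[
    {"dx":0,"dy":0,"dz":0,"ax":0,"ay":0,"az":0,"grip":0},
    {"dx":0,"dy":0,"dz":0,"ax":0,"ay":0,"az":0,"grip":0},
    {"dx":0,"dy":0,"dz":0,"ax":0,"ay":0,"az":0,"grip":0},
  ],
)

```text
t: 10.95
tool_pos: [581.0, -119.1, 219.7]
ee_rot: [2.937, 0.285, 2.556]
wrist_force: [0.2, 1.2, -2.3]
finger_gap: 0.15
finger_force: 60.0
```

Run:
```python
from h import *
import pickle
p,r,s=tool();c=imaging.get_calibration("wrist");a=imaging.snapshot("wrist")
cv2.imwrite("pics/w6.png",a);pickle.dump((c,p,r.as_matrix()),open("w6.pkl","wb"))
print(p,proj(c,[SL[0],SR[0]]),proj(c,[p+r.apply([x,0,66]) for x in (0,14)]))
```

```text
[ 580.9671882  -119.14503271  219.68640726] [[449.04312462  78.93310069]
 [320.50594534 165.75078857]] [[320.21071428 216.22013537]
 [320.1959107  201.19688639]]
```

View pics/w6.png

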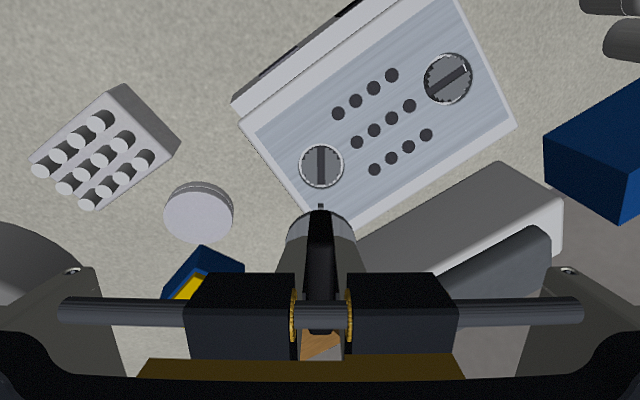

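The right head is at (321,166) with its slot aligned with the blade (tip at (320,206)). The left head is at (448,78) with its slot now turned. I'll measure both.

Run:
```python
from h import *
import pickle
a=cv2.imread("pics/w6.png");c,p,rm=pickle.load(open("w6.pkl","rb"));r=R.from_matrix(rm);g=cv2.cvtColor(a,6)
yy,xx=np.mgrid[:400,:640]
for nm,S,(cx,cy) in(("L",SL,(448,79)),("R",SR,(321,166))):
    rr=np.hypot(xx-cx,yy-cy);head=np.median(g[rr<15]);d=(g<head*.75)&(rr<14)
    P=onplane(c,np.argwhere(d)[:,::-1],S[0],n_);q=np.c_[(P-S[0])@u_,(P-S[0])@y_]
    w,v=np.linalg.eigh(np.cov(q.T));ax=v[:,1]*np.sign(v[0,1]);t=r.inv().apply(P.mean(0)-p)
    print(nm,"th",np.arctan2(ax[1],ax[0]),"off",q.mean(0),np.sqrt(w),"in tool",t)
m=g[204:207,310:332].mean(0);print(np.round(m))
x=r.as_matrix()[:,0];print("tool th",np.arctan2(-x@y_,-x@u_), g[198:208,320])
```

```text
L th 1.5576958758043633 off [-0.46156599 -0.93629493] [2.30182229 7.08330967] in tool [119.98410884 119.56362015 110.09594449]
R th -0.6062760878481218 off [ 0.25442616 -0.1836851 ] [2.30965181 7.90175491] in tool [ 37.67687093   0.29012125 110.04910359]
[157. 157. 157. 155. 157. 159. 166. 154.  27.  40.  43.  39.  40.  96.
 170. 161. 160. 160. 161. 159. 159. 157.]
tool th -0.6056676802206011 [160 158 156 160 153  88  36  43  50  83]
```

Call:
play_rows(
  plan=[
    {"dx":0.0065,"dy":0.0003,"dz":0.006,"ax":0,"ay":0,"az":0,"grip":0},
    {"dx":0.0065,"dy":0,"dz":0.007,"ax":0,"ay":0,"az":0,"grip":0},
    {"dx":0.0065,"dy":0,"dz":0.007,"ax":0,"ay":0,"az":0,"grip":0},
    {"dx":0.0065,"dy":0,"dz":0.007,"ax":0,"ay":0,"az":0,"grip":0},
    {"dx":0.0065,"dy":0,"dz":0.007,"ax":0,"ay":0,"az":0,"grip":0},
    {"dx":0.0065,"dy":0,"dz":0.006,"ax":0,"ay":0,"az":0,"grip":0},
    {"dx":0,"dy":0,"dz":0,"ax":0,"ay":0,"az":0,"grip":0},
    {"dx":0,"dy":0,"dz":0,"ax":0,"ay":0,"az":0,"grip":0},
    {"dx":0,"dy":0,"dz":0,"ax":0,"ay":0,"az":0,"grip":0},
  ],
)

```text
t: 11.9
tool_pos: [564.3, -98.2, 171.5]
ee_rot: [2.937, 0.286, 2.557]
wrist_force: [-0.3, 0.1, -1.4]
finger_gap: 0.151
finger_force: 60.0
```

```bash
python3 chk.py R
```

```text
F [ 0.68 -0.37  1.24] M [ 0.178  0.244 -0.05 ] turned [-0.001 -0.001  0.004] B shift [-1.49  0.38 -4.09] gap 0.1514150111882282 j6 -1.3177216222620796 t 11.9
```

Call:
play_rows(
  plan=[
    {"dx":0,"dy":0,"dz":0.002,"ax":0,"ay":0,"az":0,"grip":0},
    {"dx":0,"dy":0,"dz":0.002,"ax":0,"ay":0,"az":0,"grip":0},
    {"dx":0,"dy":0,"dz":0.002,"ax":0,"ay":0,"az":0,"grip":0},
    {"dx":0,"dy":0,"dz":0.001,"ax":0,"ay":0,"az":0,"grip":0},
    {"dx":0,"dy":0,"dz":0,"ax":0,"ay":0,"az":0,"grip":0},
    {"dx":0,"dy":0,"dz":0,"ax":0,"ay":0,"az":0,"grip":0},
  ],
)

```text
t: 12.5
tool_pos: [566.4, -97.9, 164.4]
ee_rot: [2.937, 0.285, 2.557]
wrist_force: [0.3, 0.1, -0.6]
finger_gap: 0.146
finger_force: 60.0
```

```bash
python3 chk.py R
```

```text
F [0.03 0.13 0.67] M [ 0.164  0.246 -0.04 ] turned [-0.    -0.     0.004] B shift [-1.04  0.28  3.31] gap 0.14563140707629885 j6 -1.3175384849876806 t 12.5
```

Call:
play_rows(
  plan=[
    {"dx":0.0005,"dy":0,"dz":0.0015,"ax":0,"ay":0,"az":0,"grip":0},
    {"dx":0.0005,"dy":0,"dz":0.0015,"ax":0,"ay":0,"az":0,"grip":0},
    {"dx":0,"dy":0,"dz":0,"ax":0,"ay":0,"az":0,"grip":0},
    {"dx":0,"dy":0,"dz":0,"ax":0,"ay":0,"az":0,"grip":0},
  ],
)

```text
t: 12.9
tool_pos: [566.6, -97.3, 161.2]
ee_rot: [2.937, 0.285, 2.557]
wrist_force: [-0.3, -0.1, -1.8]
finger_gap: 0.148
finger_force: 60.0
```

```bash
python3 chk.py R
```

```text
F [ 0.72 -0.55  1.6 ] M [0.171 0.262 0.048] turned [-0.    -0.     0.004] B shift [0.   0.29 6.35] gap 0.14814791091285143 j6 -1.3168256393415645 t 12.9
```

Call:
play_rows(
  plan=[
    {"dx":0,"dy":0.0002,"dz":0,"ax":0,"ay":0,"az":8,"grip":0},
    {"dx":0,"dy":0.0002,"dz":0,"ax":0,"ay":0,"az":8,"grip":0},
    {"dx":0,"dy":0.0002,"dz":0,"ax":0,"ay":0,"az":8,"grip":0},
    {"dx":0,"dy":0.0002,"dz":0,"ax":0,"ay":0,"az":8,"grip":0},
    {"dx":0,"dy":0.0002,"dz":0,"ax":0,"ay":0,"az":8,"grip":0},
    {"dx":0,"dy":0.0002,"dz":0,"ax":0,"ay":0,"az":8,"grip":0},
    {"dx":0,"dy":0,"dz":0,"ax":0,"ay":0,"az":0,"grip":0},
  ],
)

```text
t: 13.6
tool_pos: [568.4, -96.0, 162.3]
ee_rot: [2.792, 0.041, 1.737]
wrist_force: [7.3, 5.0, -2.3]
finger_gap: 0.145
finger_force: 60.0
```

```bash
python3 chk.py R
```

```text
F [3.85 6.79 4.79] M [-1.528  0.905 -0.118] turned [-0.004 -0.001  0.848] B shift [-1.15  1.34  5.97] gap 0.1448556066597897 j6 -0.47160803192163936 t 13.6
```

Call:
play_rows(
  plan=[
    {"dx":0,"dy":0.0002,"dz":0,"ax":0,"ay":0,"az":8,"grip":0},
    {"dx":0,"dy":0.0002,"dz":0,"ax":0,"ay":0,"az":8,"grip":0},
    {"dx":0,"dy":0.0002,"dz":0,"ax":0,"ay":0,"az":8,"grip":0},
    {"dx":0,"dy":0.0002,"dz":0,"ax":0,"ay":0,"az":8,"grip":0},
    {"dx":0,"dy":0,"dz":0,"ax":0,"ay":0,"az":0,"grip":0},
  ],
)

```text
t: 14.1
tool_pos: [569.6, -96.5, 163.2]
ee_rot: [2.818, -0.147, 1.209]
wrist_force: [8.9, 1.9, 0.8]
finger_gap: 0.153
finger_force: 60.0
```

```bash
python3 chk.py R
```

```text
F [4.97 7.28 2.33] M [-1.672  0.94  -0.155] turned [-5.000e-03 -1.000e-03  1.406e+00] B shift [-2.16  1.02  5.49] gap 0.15303213883167932 j6 0.08729765389639793 t 14.1
```

Call:
play_rows(
  plan=[
    {"dx":0,"dy":0.0002,"dz":0.0005,"ax":0,"ay":0,"az":6,"grip":0},
    {"dx":0,"dy":0.0002,"dz":0.0005,"ax":0,"ay":0,"az":4,"grip":0},
    {"dx":0,"dy":0,"dz":0,"ax":0,"ay":0,"az":0,"grip":0},
  ],
)

```text
t: 14.4
tool_pos: [570.3, -97.0, 162.9]
ee_rot: [2.846, -0.198, 1.043]
wrist_force: [5.8, -1.5, 3.1]
finger_gap: 0.149
finger_force: 60.0
```

```bash
python3 chk.py R
```

```text
F [ 2.24  6.35 -0.95] M [-1.415  0.642 -0.142] turned [-0.005 -0.002  1.578] B shift [-2.59  0.7   6.03] gap 0.148660532964626 j6 0.25893479794485874 t 14.4
```

Call:
play_rows(
  plan=[
    {"dx":0,"dy":0,"dz":0,"ax":0,"ay":0,"az":4,"grip":0},
    {"dx":0,"dy":0,"dz":0,"ax":0,"ay":0,"az":0,"grip":0},
  ],
)

```text
t: 14.6
tool_pos: [570.4, -97.1, 162.9]
ee_rot: [2.86, -0.218, 0.975]
wrist_force: [7.5, -1.2, 2.8]
finger_gap: 0.147
finger_force: 60.1
```

```bash
python3 chk.py R
```

```text
F [3.71 7.19 0.  ] M [-1.661  0.753 -0.415] turned [-0.006 -0.002  1.647] B shift [-2.68  0.62  6.03] gap 0.1473835128819306 j6 0.3282143205425767 t 14.6
```

Call:
play_rows(
  plan=[
    {"dx":0,"dy":0,"dz":0,"ax":0,"ay":0,"az":3,"grip":0},
    {"dx":0,"dy":0,"dz":0,"ax":0,"ay":0,"az":0,"grip":0},
  ],
)

```text
t: 14.8
tool_pos: [570.4, -97.1, 162.9]
ee_rot: [2.871, -0.232, 0.924]
wrist_force: [7.5, -1.0, 2.4]
finger_gap: 0.147
finger_force: 60.5
```

```bash
python3 chk.py R
```

```text
F [4.19 6.74 0.33] M [-1.63   0.815 -0.848] turned [-0.006 -0.002  1.698] B shift [-2.6   0.55  6.02] gap 0.14698829267677943 j6 0.37963261309663693 t 14.8
```

Call:
play_rows(
  plan=[
    {"dx":0,"dy":0,"dz":0,"ax":0,"ay":0,"az":3,"grip":0},
    {"dx":0,"dy":0,"dz":0,"ax":0,"ay":0,"az":0,"grip":0},
  ],
)

```text
t: 15.0
tool_pos: [570.3, -97.1, 162.9]
ee_rot: [2.884, -0.245, 0.873]
wrist_force: [6.8, -0.7, 3.6]
finger_gap: 0.151
finger_force: 61.7
```

```bash
python3 chk.py R
```

```text
F [ 4.59  6.09 -1.03] M [-1.635  0.892 -1.193] turned [-0.006 -0.002  1.75 ] B shift [-2.51  0.53  6.02] gap 0.15055758074940664 j6 0.4317283256603571 t 15.0
```

Run:
```python
from h import *
p,r,s=tool();T0=T(p,r)@T([0,0,-80],R.from_euler('z',-6,degrees=True))
plan(T([445.1,318.1,221.2],down(2.544)),12,T0)
print(T0[:3,3])
```

```text
12 rows d(m) [ 0.0393 -0.0051  0.0037] a [ 1.87  0.24 -7.54]
[542.63194531 -98.407507   237.97009068]
```

Call:
play_rows(
  plan=[
    {"dx":0,"dy":0,"dz":0,"ax":0,"ay":0,"az":-3,"grip":0},
    {"dx":0,"dy":0,"dz":0,"ax":0,"ay":0,"az":-3,"grip":0},
    {"dx":0,"dy":0,"dz":-0.004,"ax":0,"ay":0,"az":0,"grip":0},
    {"dx":0,"dy":0,"dz":-0.016,"ax":0,"ay":0,"az":0,"grip":0},
    {"dx":0,"dy":0,"dz":-0.03,"ax":0,"ay":0,"az":0,"grip":0},
    {"dx":0,"dy":0,"dz":-0.03,"ax":0,"ay":0,"az":0,"grip":0},
  ],
)

```text
t: 15.6
tool_pos: [540.9, -98.1, 236.9]
ee_rot: [2.865, -0.215, 0.976]
wrist_force: [0.1, 0.7, -1.0]
finger_gap: 0.15
finger_force: 60.0
```

Call:
play_rows(
  plan=[
    {"dx":0.0393,"dy":-0.0051,"dz":0.0037,"ax":1.87,"ay":0.24,"az":-7.54,"grip":0},
    {"dx":0.0393,"dy":-0.0051,"dz":0.0037,"ax":1.87,"ay":0.24,"az":-7.54,"grip":0},
    {"dx":0.0393,"dy":-0.0051,"dz":0.0037,"ax":1.87,"ay":0.24,"az":-7.54,"grip":0},
    {"dx":0.0393,"dy":-0.0051,"dz":0.0037,"ax":1.87,"ay":0.24,"az":-7.54,"grip":0},
    {"dx":0.0393,"dy":-0.0051,"dz":0.0037,"ax":1.87,"ay":0.24,"az":-7.54,"grip":0},
    {"dx":0.0393,"dy":-0.0051,"dz":0.0037,"ax":1.87,"ay":0.24,"az":-7.54,"grip":0},
    {"dx":0.0393,"dy":-0.0051,"dz":0.0037,"ax":1.87,"ay":0.24,"az":-7.54,"grip":0},
    {"dx":0.0393,"dy":-0.0051,"dz":0.0037,"ax":1.87,"ay":0.24,"az":-7.54,"grip":0},
    {"dx":0.0393,"dy":-0.0051,"dz":0.0037,"ax":1.87,"ay":0.24,"az":-7.54,"grip":0},
    {"dx":0.0393,"dy":-0.0051,"dz":0.0037,"ax":1.87,"ay":0.24,"az":-7.54,"grip":0},
    {"dx":0.0393,"dy":-0.0051,"dz":0.0037,"ax":1.87,"ay":0.24,"az":-7.54,"grip":0},
    {"dx":0.0393,"dy":-0.0051,"dz":0.0037,"ax":1.87,"ay":0.24,"az":-7.54,"grip":0},
  ],
)

```text
t: 16.8
tool_pos: [442.5, 319.3, 220.4]
ee_rot: [-3.139, -0.005, 2.549]
wrist_force: [-0.5, 0.3, -2.0]
finger_gap: 0.151
finger_force: 60.0
```

Call:
play_rows(
  plan=[
    {"dx":0,"dy":0,"dz":0,"ax":0,"ay":0,"az":0,"grip":0},
    {"dx":0,"dy":0,"dz":0,"ax":0,"ay":0,"az":0,"grip":0},
    {"dx":0,"dy":0,"dz":0,"ax":0,"ay":0,"az":0,"grip":0},
  ],
)

```text
t: 17.1
tool_pos: [444.1, 317.8, 220.7]
ee_rot: [-3.14, -0.004, 2.542]
wrist_force: [-0.0, 0.6, -1.3]
finger_gap: 0.145
finger_force: 60.0
```

Run:
```python
from h import *
p,r,s=tool();c=imaging.get_calibration("wrist");a=imaging.snapshot("wrist");b=imaging.snapshot("top")
cv2.imwrite("pics/w7.png",a)
print(p,s['ee_rot'],s['finger_gap'],proj(c,[[445.6,317.7,55]]),proj(c,[p+r.apply([x,0,66]) for x in (0,14)]))
plan(T([445.1,318.1,131],down(2.544)),3)
cp=imaging.get_calibration("top");g=cv2.cvtColor(b,6)
for nm,S in(("L",SL),("R",SR)):
    q=proj(cp,S[0])[0];yy,xx=np.mgrid[:400,:640];rr=np.hypot(xx-q[0],yy-q[1]);head=np.median(g[rr<5]);d=(g<head*.8)&(rr<5)
    P=onplane(cp,np.argwhere(d)[:,::-1],S[0],n_);e=np.c_[(P-S[0])@u_,(P-S[0])@y_]
    w,v=np.linalg.eigh(np.cov(e.T));ax=v[:,1];print(nm,q,"th",np.arctan2(ax[1],ax[0]),np.sqrt(w),len(P))
A=cv2.resize(a[130:260,240:400],None,fx=2.5,fy=2.5);Bm=cv2.resize(b[150:202,295:393],None,fx=4,fy=4)
o=np.zeros((A.shape[0],A.shape[1]+Bm.shape[1],3),np.uint8);o[:,:A.shape[1]]=A;o[:Bm.shape[0],A.shape[1]:]=Bm;cv2.imwrite("pics/c7.png",o)
```

```text
[444.14242704 317.84071396 220.65402982] [-3.14018245 -0.00439813  2.5423736 ] 0.1450140309339933 [[321.04807982 190.61722209]] [[320.25855131 216.43138437]
 [320.2414112  201.38953717]]
3 rows d(m) [-0.0002  0.0003  0.0299] a [-0.03 -0.09 -0.04]
L [318.62428574 172.82940316] th 1.5411245858272735 [2.41592581 8.3445886 ] 30
R [369.65128537 171.66545246] th 1.0807056448478505 [2.16268913 8.59351823] 27
```

View pics/c7.png

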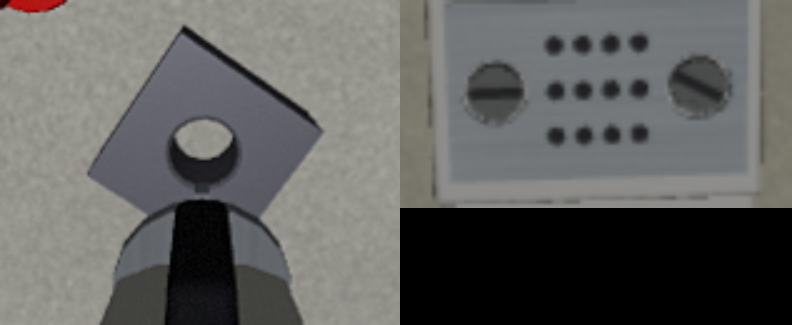

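The screws' slots have turned to about horizontal on the left and tilted on the right; both ended against a firm stop at over 1.1 N m. The hole's mouth, at crop (205,150), lies under the key's line, so I'll lower the key.

Call:
play_rows(
  plan=[
    {"dx":0.0002,"dy":-0.0005,"dz":0.03,"ax":0,"ay":-0.2,"az":0,"grip":0},
    {"dx":0,"dy":0,"dz":0.03,"ax":0,"ay":0,"az":0,"grip":0},
    {"dx":0,"dy":0,"dz":0.025,"ax":0,"ay":0,"az":0,"grip":0},
    {"dx":0,"dy":0,"dz":0.025,"ax":0,"ay":0,"az":0,"grip":0},
    {"dx":0,"dy":0,"dz":0.02,"ax":0,"ay":0,"az":0,"grip":0},
    {"dx":0,"dy":0,"dz":0.01,"ax":0,"ay":0,"az":0,"grip":0},
    {"dx":0,"dy":0,"dz":0.005,"ax":0,"ay":0,"az":0,"grip":0},
    {"dx":0,"dy":0,"dz":0,"ax":0,"ay":0,"az":0,"grip":0},
    {"dx":0,"dy":0,"dz":0,"ax":0,"ay":0,"az":0,"grip":0},
  ],
)

```text
t: 18.1
tool_pos: [443.3, 318.0, 76.4]
ee_rot: [-3.141, -0.001, 2.544]
wrist_force: [-0.0, -0.3, -1.9]
finger_gap: 0.149
finger_force: 60.0
```

Call:
play_rows(
  plan=[
    {"dx":0,"dy":0,"dz":0.002,"ax":0,"ay":0,"az":0,"grip":0},
    {"dx":0,"dy":0,"dz":0.001,"ax":0,"ay":0,"az":0,"grip":0},
    {"dx":0,"dy":0,"dz":0,"ax":0,"ay":0,"az":0,"grip":0},
    {"dx":0,"dy":0,"dz":0,"ax":0,"ay":0,"az":0,"grip":0},
  ],
)

```text
t: 18.5
tool_pos: [442.8, 317.9, 72.5]
ee_rot: [-3.14, -0.001, 2.544]
wrist_force: [0.4, 0.2, -1.7]
finger_gap: 0.146
finger_force: 60.0
```

Call:
play_rows(
  plan=[
    {"dx":-0.001,"dy":0.0013,"dz":0,"ax":0,"ay":0,"az":0,"grip":0},
    {"dx":0,"dy":0,"dz":0.001,"ax":0,"ay":0,"az":0,"grip":0},
    {"dx":0,"dy":0,"dz":0,"ax":0,"ay":0,"az":0,"grip":0},
    {"dx":0,"dy":0,"dz":0,"ax":0,"ay":0,"az":0,"grip":0},
  ],
)

```text
t: 18.9
tool_pos: [444.3, 318.3, 71.3]
ee_rot: [-3.139, -0.001, 2.544]
wrist_force: [-0.3, -0.3, -2.2]
finger_gap: 0.146
finger_force: 60.0
```

Call:
play_rows(
  plan=[
    {"dx":0,"dy":0,"dz":0,"ax":0,"ay":0,"az":0,"grip":0.05},
    {"dx":0,"dy":0,"dz":0,"ax":0,"ay":0,"az":0,"grip":0.06},
    {"dx":0,"dy":0,"dz":0,"ax":0,"ay":0,"az":0,"grip":0.06},
    {"dx":0,"dy":0,"dz":0,"ax":0,"ay":0,"az":0,"grip":0.06},
    {"dx":0,"dy":0,"dz":0,"ax":0,"ay":0,"az":0,"grip":0.06},
    {"dx":0,"dy":0,"dz":0,"ax":0,"ay":0,"az":0,"grip":0.06},
    {"dx":0,"dy":0,"dz":-0.03,"ax":0,"ay":0,"az":0,"grip":0.06},
    {"dx":0,"dy":0,"dz":-0.03,"ax":0,"ay":0,"az":0,"grip":0.06},
    {"dx":0,"dy":0,"dz":-0.04,"ax":0,"ay":0,"az":0,"grip":0.06},
    {"dx":0,"dy":0,"dz":-0.05,"ax":0,"ay":0,"az":0,"grip":0.06},
    {"dx":0,"dy":0,"dz":0,"ax":0,"ay":0,"az":0,"grip":0.06},
    {"dx":0,"dy":0,"dz":0,"ax":0,"ay":0,"az":0,"grip":0.06},
  ],
)

```text
t: 20.1
tool_pos: [445.0, 318.7, 222.3]
ee_rot: [-3.141, -0.0, 2.544]
wrist_force: [-0.9, -0.7, -0.5]
finger_gap: 0.64
finger_force: 0.0
```

Run:
```python
from h import *
p,r,s=tool();a=imaging.snapshot("wrist");b=imaging.snapshot("scene")
print(p,s['t'],s['wrist_force'])
A=cv2.resize(a[120:250,240:400],None,fx=2.5,fy=2.5);Bm=cv2.resize(b[120:200,290:380],None,fx=4,fy=4)
o=np.zeros((330,A.shape[1]+Bm.shape[1],3),np.uint8);o[:A.shape[0],:A.shape[1]]=A;o[:Bm.shape[0],A.shape[1]:]=Bm;cv2.imwrite("pics/c8.png",o)
```

```text
[444.96393682 318.65939219 222.2844599 ] 20.1 [-0.92074247 -0.72824802 -0.539038  ]
```

View pics/c8.png

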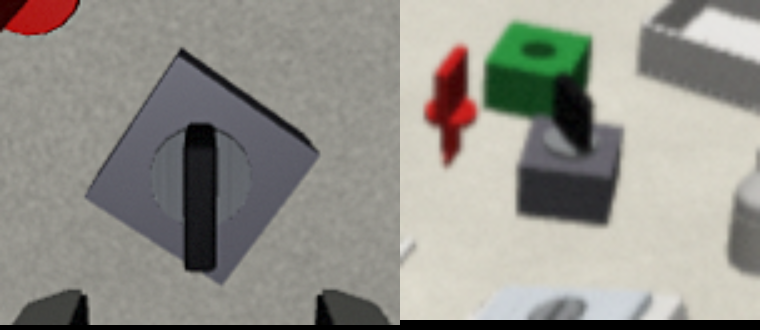

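The key stands upright in its stand, collar flush at crop (200,175), and the gripper is clear above it. I'm handing the job in.

```bash
python3 -c "
from cell import sign_off
print(sign_off())"
```

```text
the job is handed in; nothing more can be done
None
```

I turned both screws clockwise until each met a hard stop (over 1.1 N m), put the key back upright in its stand, and handed the job in at about 20 s. The hand-in returned no verdict, and "home" is judged by the felt stop: the slots themselves turned only about 1.70 rad (left) and 1.46 rad (right), which I take to mean the screws did not start at 0.

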